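Find the jar with the loose cap

TASK

One of the three amber finishing-oil jars in the leaning rack has a loose screw cap and would leak. Find it by giving the caps a test twist of about an eighth of a turn while the jars stay in their pockets, then lift that jar out and set it gently upright on the floor of the blue tray, its cap left turned so that the white line shows it up. Leave the tightly capped jars in the rack and do not disturb the other things on the bench.

Things in the scene. Friction and masses are not known exactly. Their poses are not given: they have to be found in the camera images.
- rack: wooden jar rack fixed to the bench, 0.37 m long along its own y, three square pockets 112 mm apart along y (the middle one at y = 0), each 61 mm wide inside and 44 mm deep. The pockets lean 23 degrees from vertical: a jar in it has its top leaning toward the rack's own -x (the robot's side). Its pockets keep a jar from turning. Origin: centre of its underside, z up.
- jar1: one of three alike square amber glass jars, 56 x 56 mm, 116 mm tall in all, 0.2 to 0.45 kg, each in a pocket of the rack (which one varies). Glass body to 76 mm, neck of diameter 40 from 76 to 92 mm, round black screw cap of diameter 48 from 92 to 116 mm. Origin: centre of its underside; z along its axis to the cap; at the start its y lies along the rack's y
- jar1_cap (a point): on jar1's axis 106 mm above its underside, in the cap: a good grip height; axes as the jar's. A tight cap does not turn in a fair twist (it holds the tool or slips in the grip); a loose one turns easily (0.03 Nm) at least 80 degrees either way, stays where left and never comes off, so the jar can be carried by it. Looks do not tell which
- jar1_mark (a point): outer end of the white line on the top of jar1's cap, 20 mm off the axis, 116 mm above the jar's underside; it turns with the cap. At the start the lines of all three caps point along their jar's +x, within 6 degrees. The point's own x axis runs outward along the line, z up the jar's axis
- jar2: one of three alike square amber glass jars, 56 x 56 mm, 116 mm tall in all, 0.2 to 0.45 kg, each in a pocket of the rack (which one varies). Glass body to 76 mm, neck of diameter 40 from 76 to 92 mm, round black screw cap of diameter 48 from 92 to 116 mm. Origin: centre of its underside; z along its axis to the cap; at the start its y lies along the rack's y
- jar2_cap (a point): on jar2's axis 106 mm above its underside, in the cap: a good grip height; axes as the jar's. A tight cap does not turn in a fair twist (it holds the tool or slips in the grip); a loose one turns easily (0.03 Nm) at least 80 degrees either way, stays where left and never comes off, so the jar can be carried by it. Looks do not tell which
- jar2_mark (a point): outer end of the white line on the top of jar2's cap, 20 mm off the axis, 116 mm above the jar's underside; it turns with the cap. At the start the lines of all three caps point along their jar's +x, within 6 degrees. The point's own x axis runs outward along the line, z up the jar's axis
- jar3: one of three alike square amber glass jars, 56 x 56 mm, 116 mm tall in all, 0.2 to 0.45 kg, each in a pocket of the rack (which one varies). Glass body to 76 mm, neck of diameter 40 from 76 to 92 mm, round black screw cap of diameter 48 from 92 to 116 mm. Origin: centre of its underside; z along its axis to the cap; at the start its y lies along the rack's y
- jar3_cap (a point): on jar3's axis 106 mm above its underside, in the cap: a good grip height; axes as the jar's. A tight cap does not turn in a fair twist (it holds the tool or slips in the grip); a loose one turns easily (0.03 Nm) at least 80 degrees either way, stays where left and never comes off, so the jar can be carried by it. Looks do not tell which
- jar3_mark (a point): outer end of the white line on the top of jar3's cap, 20 mm off the axis, 116 mm above the jar's underside; it turns with the cap. At the start the lines of all three caps point along their jar's +x, within 6 degrees. The point's own x axis runs outward along the line, z up the jar's axis
- tray: shallow blue square tray fixed to the bench, 158 x 158 mm outside, walls 4 mm thick, rim 18 mm high, inner floor 4 mm above the bench (point tray_in). Origin: centre of its underside, z up
- tray_in (a point): centre of the tray's inner floor
- mallet: carver's mallet lying down, 240 mm long; a bystander, leave alone. Origin: underside, near the middle
- blank: pale limewood blank 120 x 55 x 45 mm; a bystander, leave alone. Origin: centre of its underside
- tin: dark steel tin, diameter 72, height 100 mm; a bystander, leave alone. Origin: centre of its underside
- gouge1: wood-handled carving gouge lying flat, about 215 mm long, 22 mm thick; a bystander, leave alone. Origin: underside, near the middle
- gouge2: dark-handled carving gouge lying flat, about 215 mm long, 22 mm thick; a bystander, leave alone. Origin: underside, near the middle
- wax: low round glass jar of wax with a brass-coloured lid, diameter 72, height 70 mm; a bystander, leave alone. Origin: centre of its underside
- mug: white mug, diameter 80, height 90 mm; a bystander, leave alone. Origin: centre of its underside
There are look-alikes about, which are no part of the job. There is more than one size of the tray; the job needs the smaller.

How it is judged:
On the way:
1. a cap has given way to a test twist in the rack: its white line is turned at least 20 degrees (its outer end over 7 mm to the side), with the jars all within 15 mm of their places (((y of jar1_mark in the frame of jar1 above 0.007 m or y of jar1_mark in the frame of jar1 below -0.007 m) or (y of jar2_mark in the frame of jar2 above 0.007 m or y of jar2_mark in the frame of jar2 below -0.007 m) or (y of jar3_mark in the frame of jar3 above 0.007 m or y of jar3_mark in the frame of jar3 below -0.007 m)) and distance of each of jar1, jar2, jar3 from where it was at the start of the episode below 0.015 m), for 0.1 s.
At the end, for the whole second after the job is handed in: The jar whose cap gave way stands upright (6 degrees), at rest, on the tray's floor, within 55 mm of its centre in tray x and y, its cap's line still at least 20 degrees from the jar's x; the other jars are within 15 mm, bystanders within 30 mm of where they began (((x of jar1 in the frame of tray between -0.055 and 0.055 m and y of jar1 in the frame of tray between -0.055 and 0.055 m and height (world z) of jar1 between 0.001 and 0.009 m and angle between jar1's own z axis and vertical below 0.1 rad and linear speed of jar1 below 0.03 m/s and (y of jar1_mark in the frame of jar1 above 0.007 m or y of jar1_mark in the frame of jar1 below -0.007 m) and distance of each of jar2, jar3 from where it was at the start of the episode below 0.015 m) or (x of jar2 in the frame of tray between -0.055 and 0.055 m and y of jar2 in the frame of tray between -0.055 and 0.055 m and height (world z) of jar2 between 0.001 and 0.009 m and angle between jar2's own z axis and vertical below 0.1 rad and linear speed of jar2 below 0.03 m/s and (y of jar2_mark in the frame of jar2 above 0.007 m or y of jar2_mark in the frame of jar2 below -0.007 m) and distance of each of jar1, jar3 from where it was at the start of the episode below 0.015 m) or (x of jar3 in the frame of tray between -0.055 and 0.055 m and y of jar3 in the frame of tray between -0.055 and 0.055 m and height (world z) of jar3 between 0.001 and 0.009 m and angle between jar3's own z axis and vertical below 0.1 rad and linear speed of jar3 below 0.03 m/s and (y of jar3_mark in the frame of jar3 above 0.007 m or y of jar3_mark in the frame of jar3 below -0.007 m) and distance of each of jar1, jar2 from where it was at the start of the episode below 0.015 m)) and distance of each of mallet, blank, tin, gouge1, gouge2, wax, mug from where it was at the start of the episode below 0.03 m); the robot touches nothing.
It fails at once if a jar whose cap has not given way is taken out of its pocket (moved over 40 mm) ((distance of jar1 from where it was at the start of the episode above 0.04 m and not (y of jar1_mark in the frame of jar1 above 0.007 m or y of jar1_mark in the frame of jar1 below -0.007 m)) or (distance of jar2 from where it was at the start of the episode above 0.04 m and not (y of jar2_mark in the frame of jar2 above 0.007 m or y of jar2_mark in the frame of jar2 below -0.007 m)) or (distance of jar3 from where it was at the start of the episode above 0.04 m and not (y of jar3_mark in the frame of jar3 above 0.007 m or y of jar3_mark in the frame of jar3 below -0.007 m))).
It fails at once if a jar is dropped or slammed on the tray (moves faster than 0.5 m/s within its last 25 mm; a drop of over 20 mm does) ((height (world z) of jar1 below 0.029 m and horizontal distance between jar1 and tray below 0.09 m and linear speed of jar1 above 0.5 m/s) or (height (world z) of jar2 below 0.029 m and horizontal distance between jar2 and tray below 0.09 m and linear speed of jar2 above 0.5 m/s) or (height (world z) of jar3 below 0.029 m and horizontal distance between jar3 and tray below 0.09 m and linear speed of jar3 above 0.5 m/s)).
It fails at once if a bystander is pushed more than 30 mm (distance of any of mallet, blank, tin, gouge1, gouge2, wax, mug from where it was at the start of the episode above 0.03 m).
It also fails if it takes over 67 s, if anything falls off the work surface, if the arm or the gripper's body presses on something with over 40 N, if the wrist force passes 120 N, or if a joint passes its speed limit or range.

ROBOT

A 7-joint arm with a two-finger parallel gripper is mounted at the origin on the work surface. World frame = base frame: x ahead of the robot, y to its left, z up, the work surface at z = 0. Lengths are in m, angles in rad, forces in N, time in s.
With the tool pointing down it reaches from about 0.375 to 0.925 m from the base axis. Payload 3.1 kg.
Tool frame: the origin (TCP) lies between the finger pads; the fingertips stand 19 mm ahead of it and the grasp point (between the pads) is the TCP; z points along the fingers, y is the direction in which the jaws open and shut (so a half turn about z gives the same grasp; the last joint's range is limited). The gripper opens to 85 mm and grips with 20 to 120 N. Pads are 22 mm wide; open, the fingers measure 114 mm over their backs; the gripper's body (76 mm by 85 mm) begins 54 mm behind the grasp point. The pads swing forward as they close: fully open they stand 13 mm farther back than shut.
Start: joints at [-1.369, 0.383, 0.044, 1.598, -0.018, 1.161, -0.05], TCP at [0.192, 0.621, 0.25] pointing down, gripper open.
Joint ranges: [-2.61, 2.61], [-0.41, 2.15], [-1.48, 1.57], [0, 2.5], [-1.57, 4.71], [0.05, 1.97], [-2.85, 2.85]. Speed limits (rad/s): [2.79, 2.79, 3.14, 3.14, 3.14, 3.14, 3.14].

INTERFACE

Orientations are given as a unit quaternion [x, y, z, w].
In Python, from bench import move_ptp, movel, move_j, move_gripper, pause, inverse_kinematics, read_camera, camera_params, MotionError, sign_off, look_for, tip_of, read_time_s, read_qpos, read_joint_vel, read_effort, read_eef_pos, read_tcp_rot, read_ft_force, read_ft_torque, read_finger_gap gives the robot as it stands. Calls block until the motion is done:
- move_ptp(position, orientation): joint-space move of the TCP to a pose.
- movel(position, orientation=None, speed=0.15): straight line of the TCP; orientation=None keeps the orientation; speed is the mean speed in m/s.
- move_j(angles): joint-space move.
- move_gripper(opening, effort=None): finger opening in m; effort is the grip in N (None keeps the last); returns when the fingers have stopped.
- pause(seconds).
- inverse_kinematics(position, orientation): joint angles nearest the present ones, or None.
- read_camera(name): name is "scene" or "side" or "wrist"; returns the picture (384x512x3 uint8, red, green, blue); there is no depth.
- camera_params(name): a dict with "K" (3x3 intrinsics, pixels), "camera_from_world" (4x4, takes a point from world to camera coordinates). Camera axes: x right, y down, z forward; pixel columns grow to the right and rows downward; lengths in m; the calibration is good to about 2 mm. The wrist camera is an equidistant fisheye: a pixel r from the principal point sees the ray r / f radians off the axis. A picture is of the moment at which its call begins: read the wrist's pose just before it. camera_params takes no time and is no camera call; for the wrist camera it gives the pose at the moment of the call.
A pose or a line that the arm cannot do raises MotionError and nothing moves.
- sign_off(): hands the job in, once; it reports no verdict.
Trained networks look in the newest picture that a camera, given by its name, has taken for a name from the list of things; names that differ only in an ending like _2 or _b are one class to them, and where a whole thing is asked for, a point or a joint stands for the part that bears it (a point fixed in the world has none). Each returns a list of dicts, best first, with "confidence" (0 to 1); they miss things now and then, are a little off and sometimes report something else, mostly with a low value. They report only what shows in the picture. A call takes as long as a camera call. They do not tell look-alikes from the thing itself.
- look_for(camera, name): "at" ([column, row] in pixels, amid what is visible of it).
- tip_of(camera, name): "at" ([column, row] in pixels: a listed point, or the origin of a listed thing).
Readings, each from a call of its own:
- read_time_s(): time.
- read_qpos(): joint angles.
- read_joint_vel(): joint speeds.
- read_effort(): joint torques, N m.
- read_eef_pos(): TCP position.
- read_tcp_rot(): TCP orientation.
- read_ft_force(): force on the tool from outside, world axes, zero at the start.
- read_ft_torque(): the same for the moment, N m.
- read_finger_gap(): finger opening in m.
Only numpy, scipy, OpenCV 4.12 (cv2) and the standard library are available. Lean on these libraries where they do the work, as an engineer would, in place of code of your own. Each camera call takes 0.05 s, during which the arm holds its last target. There are 200 camera calls.

## Working session

There is one attempt and no reset: what is moved stays moved. The work goes in short steps, each a Python script; the robot and the scene stay as the last script left them, time stands still between calls to the robot, and variables do not carry over. Pictures are saved under pics/ and viewed, about 8 in all and at most 12, crops included, and the job is handed in when it is done.

```bash
mkdir -p pics; ls; python3 - <<'E'
from bench import *
import cv2,numpy as np
ims=[]
for c in ["scene","side"]:
    im=read_camera(c); cv2.imwrite(f"pics/{c}0.png",im[:,:,::-1])
    p=camera_params(c); print(c,np.array(p["K"]).tolist(),np.round(p["camera_from_world"],4).tolist())
    for n in ["jar1_cap","jar1_mark","jar1","tray_in","rack"]:
        print(n,[(np.round(d["at"],1).tolist(),round(d["confidence"],2)) for d in tip_of(c,n)])
    ims.append(cv2.resize(im[:,:,::-1],(800,600),interpolation=cv2.INTER_CUBIC))
    cv2.imwrite(f"pics/{c}0b.png",ims[-1])
print(read_time_s(),read_tcp_rot())
E
```

```text
pics
scene [[478.2671730996864, 0.0, 257.17525149463955], [0.0, 478.2671730996864, 184.41690160461263], [0.0, 0.0, 1.0]] [[0.5123, 0.8588, -0.0037, -0.2516], [0.6406, -0.385, -0.6644, -0.2286], [-0.5721, 0.338, -0.7473, 1.9148], [0.0, 0.0, 0.0, 1.0]]
jar1_cap [([315.7, 186.3], 0.77), ([291.0, 237.2], 0.19)]
jar1_mark [([319.6, 185.1], 0.45)]
jar1 [([267.9, 245.7], 0.92), ([321.2, 213.9], 0.7), ([292.7, 229.2], 0.62)]
tray_in [([160.1, 241.6], 0.78), ([136.5, 184.4], 0.57)]
rack []
side [[354.6617299584519, 0.0, 254.87999806910125], [0.0, 354.6617299584519, 184.64275129342172], [0.0, 0.0, 1.0]] [[0.7329, -0.6804, 0.0013, -0.3436], [-0.3628, -0.3924, -0.8452, 0.2738], [0.5756, 0.619, -0.5344, 0.8747], [0.0, 0.0, 0.0, 1.0]]
jar1_cap [([251.8, 145.7], 0.84)]
jar1_mark [([321.2, 181.2], 0.59), ([258.6, 143.3], 0.42)]
jar1 [([263.5, 167.0], 0.9), ([284.0, 177.3], 0.69), ([309.6, 193.0], 0.69), ([309.4, 164.0], 0.26)]
tray_in [([249.8, 335.7], 0.81), ([341.7, 278.9], 0.8), ([282.1, 192.7], 0.68)]
rack [([281.7, 190.7], 0.95), ([322.6, 181.6], 0.64)]
0.6 [ 1.49325009e-01  9.88788168e-01  3.80274181e-05 -3.63794090e-06]
```

View pics/scene0b.png

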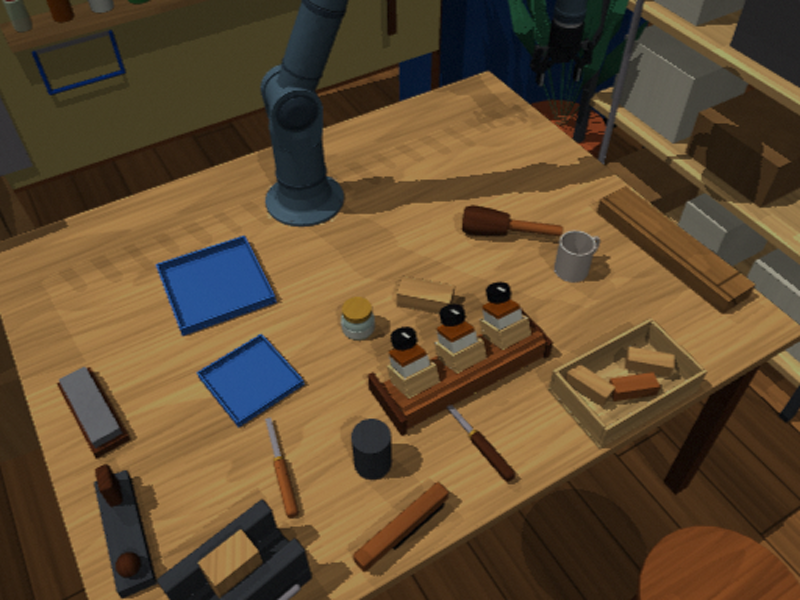

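View pics/side0b.png

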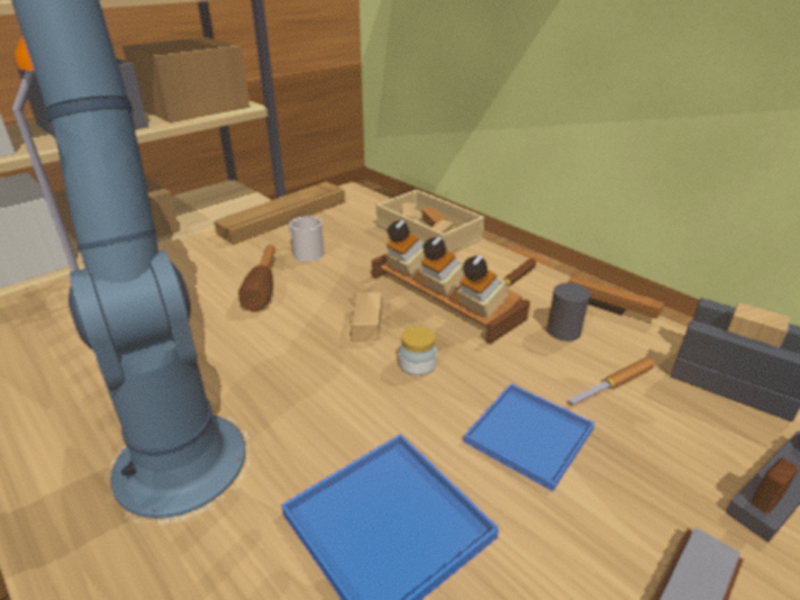

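The scene view shows three capped jars in the rack at scene pixels (800-px scale) (403,338), (453,316) and (498,293). It also shows two blue trays: large at (216,285) and small at (250,380). The job needs the small one. I'll triangulate both, then look from the wrist camera.

```bash
cat > h.py <<'E'
from bench import *
import numpy as np, cv2
from scipy.optimize import least_squares
from scipy.spatial.transform import Rotation as R
def proj(c,X,p=None):
    p=p or camera_params(c); T=np.array(p["camera_from_world"]);K=np.array(p["K"])
    x=(T[:3,:3]@np.atleast_2d(X).T).T+T[:3,3]
    if c=="wrist":
        r=np.hypot(x[:,0],x[:,1]); th=np.arctan2(r,x[:,2]); d=x[:,:2]/np.maximum(r,1e-9)[:,None]*th[:,None]
    else: d=x[:,:2]/x[:,2:]
    return d*[K[0,0],K[1,1]]+K[:2,2]
def tri(obs): # list of (cam,params,pix)
    f=lambda X:np.concatenate([(proj(c,X,p)[0]-u) for c,p,u in obs])
    s=least_squares(f,[.6,0,.05]); return s.x,np.abs(s.fun).max()
E
python3 - <<'E'
from h import *
ps,pd=camera_params("scene"),camera_params("side")
S=.64
for n,a,b in [("A",(403,337),(475,268)),("B",(453,315),(434,249)),("C",(498,292),(398,231)),("tray",(250.5,380),(530,435)),("wax",(358,312),(418,340)),("tin",(371,430),(570,290)),("mug",(575,240),(307,225)),("blank",(427,290),(367,303)),
 ("trayL",(199,378),(514,387)),("trayR",(303,382),(550,486)),("trayT",(262,337),(466,437)),("trayB",(239,424),(593,428)),("rackL",(403,424),(490,335)),("rackR",(551,350),(373,265))]:
    x,e=tri([("scene",ps,np.array(a)*S),("side",pd,np.array(b)*S)]); print(n,np.round(x,3),round(e,1))
E
```

```text
A [ 0.612 -0.07   0.143] 0.4
B [0.613 0.045 0.14 ] 0.2
C [0.611 0.155 0.143] 0.1
tray [ 0.451 -0.341  0.001] 0.4
wax [ 0.445 -0.081  0.055] 0.0
tin [ 0.738 -0.213  0.105] 0.7
mug [0.541 0.422 0.09 ] 1.1
blank [0.46  0.085 0.049] 0.8
trayL [ 0.429 -0.36   0.097] 19.0
trayR [ 0.471 -0.321 -0.109] 21.2
trayT [ 0.364 -0.275  0.007] 0.2
trayB [ 0.538 -0.404  0.004] 0.9
rackL [ 0.67  -0.096 -0.05 ] 2.8
rackR [ 0.672  0.289 -0.046] 4.7
```

```bash
cat >> h.py <<'E'
TH=np.radians(23)
def ori(twist=0,tilt=TH,yaw=0):
    """tool z = down tilted away from robot, tool y along -world y, turned by twist about tool z"""
    B=np.column_stack([[1,0,0],[0,-1,0],[0,0,-1]])
    return (R.from_euler('z',yaw)*R.from_euler('y',-tilt)*R.from_matrix(B)*R.from_euler('z',twist)).as_quat()
def axis(yaw=0,tilt=TH): return R.from_euler('z',yaw).apply([-np.sin(tilt),0,np.cos(tilt)])
E
python3 - <<'E'
from h import *
print(R.from_quat(ori()).as_matrix().round(2).tolist())
cB=np.array([.613,.045,.14]); P=cB+axis()*.17
for P1,t in [(P,0),(P,.8),(P,-.8),(P,np.pi),(cB,0),(cB+[0,.11,0],-.8),(cB+[0,.11,0],.8),(cB+[0,-.115,0],.8),(cB+[0,-.115,0],-.8)]:
    q=inverse_kinematics(P1,ori(t)); print(t,None if q is None else np.round(q,2))
q=inverse_kinematics([.451,-.341,.13],ori(0,0));print(q if q is None else np.round(q,2))
move_ptp(P,ori()); pause(.3)
p=camera_params("wrist"); im=read_camera("wrist"); print(read_eef_pos(),read_time_s())
print(np.round(p["K"],1).tolist())
for n in ["jar1_cap","jar1_mark","jar1"]:
    print(n,[(np.round(d["at"],1).tolist(),round(d["confidence"],2)) for d in tip_of("wrist",n)])
print(proj("wrist",np.array([[.612,-.07,.143],[.613,.045,.14],[.611,.155,.143]]),p).round(1).tolist())
import pickle; pickle.dump((p,im),open("w1.pkl","wb"))
cv2.imwrite("pics/w1.png",cv2.resize(im[:,:,::-1],(800,600),interpolation=cv2.INTER_CUBIC))
E
```

```text
[[0.92, 0.0, 0.39], [0.0, -1.0, 0.0], [0.39, 0.0, -0.92]]
0 [-0.73 -0.1   0.51  2.09  0.2   0.75 -1.9 ]
0.8 [ 0.95 -0.04 -1.1   2.03  0.03  0.73 -2.55]
-0.8 [-0.88 -0.12  0.65  2.1   0.23  0.76 -1.13]
3.141592653589793 [-1.   -0.14  0.76  2.1   0.27  0.77  1.18]
0 [-0.8   0.33  0.72  2.1  -0.4   0.41 -1.39]
-0.8 [-0.87  0.34  0.56  2.04 -0.09  0.43 -1.06]
0.8 [-1.41  0.83  1.37  2.06 -1.18  0.75 -1.81]
0.8 [-1.    0.78  1.38  2.11 -1.31  0.84 -1.28]
-0.8 [-0.62  0.36  0.79  2.09 -0.66  0.46 -0.14]
[-0.31  0.67  1.15  1.94 -0.73  1.03 -0.39]
[0.54660024 0.04526009 0.29644007] 3.3583
[[297.3, 0.0, 251.0], [0.0, 297.3, 195.9], [0.0, 0.0, 1.0]]
jar1_cap [([145.6, 185.4], 0.73)]
jar1_mark [([138.6, 171.4], 0.56)]
jar1 [([333.9, 163.4], 0.87), ([252.8, 165.0], 0.74), ([173.0, 170.0], 0.7)]
[[360.7, 182.5], [252.1, 181.4], [147.7, 183.4]]
```

View pics/w1.png

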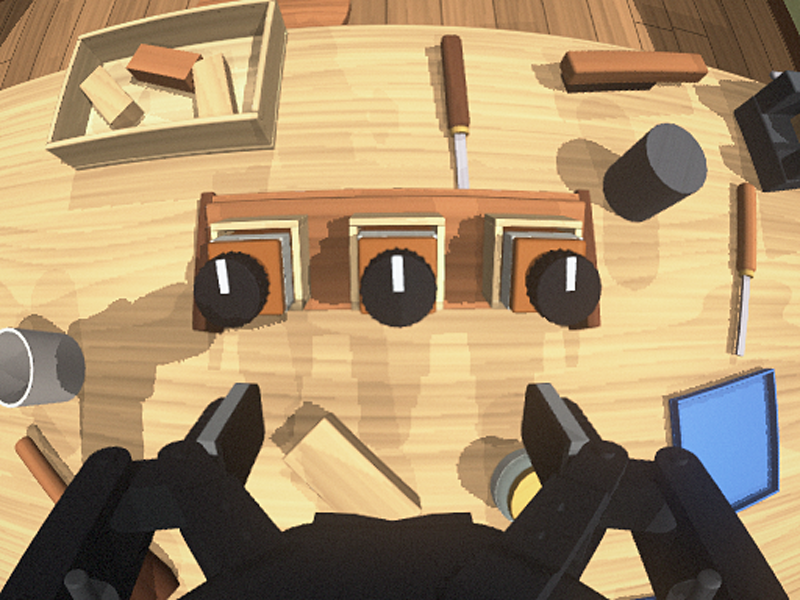

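The wrist view shows the three caps at (231,288), (399,289) and (564,288) (800-px scale). Their white lines point away from the robot, along jar +x. The blank and the wax jar sit between the rack and the robot. Next I'll fit the rack pose from the cap silhouettes.

```bash
cat >> h.py <<'E'
def capmask(im,uv,rad=30):
    g=im.max(2).astype(int); m=np.zeros(g.shape,np.uint8)
    c=np.zeros_like(m); cv2.circle(c,tuple(int(round(v)) for v in uv),rad,1,-1)
    m[(g<75)&(c>0)]=1
    m=cv2.morphologyEx(m,cv2.MORPH_OPEN,np.ones((3,3)))
    n,l,s,_=cv2.connectedComponentsWithStats(m); k=1+np.argmax(s[1:,4])
    cs,_=cv2.findContours((l==k).astype(np.uint8),cv2.RETR_EXTERNAL,cv2.CHAIN_APPROX_NONE)
    return cv2.convexHull(max(cs,key=cv2.contourArea)).reshape(-1,2).astype(np.float32)
def rings(top,yaw):
    a=np.linspace(0,2*np.pi,60); Rm=R.from_euler('z',yaw)*R.from_euler('y',-TH)
    return np.vstack([top+Rm.apply(np.c_[.024*np.cos(a),.024*np.sin(a),np.full(60,h)]) for h in (0,-.024)])
def cen(h):
    M=cv2.moments(h.astype(np.float32)); return np.array([M["m10"]/M["m00"],M["m01"]/M["m00"]]),M["m00"]
def hullstat(c,p,top,yaw): return cen(cv2.convexHull(proj(c,rings(top,yaw),p).astype(np.float32)))
def tops(v): # middle cap top xyz, yaw -> three tops, C (left,+y), B, A
    d=R.from_euler('z',v[3]).apply([0,.112,0]); return [v[:3]+d,v[:3],v[:3]-d]
E
python3 - <<'E'
from h import *
import pickle
p,im=pickle.load(open("w1.pkl","rb"))
uv=np.array([(231,288),(399,289),(564,288)])*.64
ob=[cen(capmask(im,u)) for u in uv]; print([(o[0].round(1).tolist(),o[1]) for o in ob])
V={"wrist":(p,ob)}
for c,l in [("scene",[(498,293),(453,316),(403,338)]),("side",[(398,231),(434,250),(475,269)])]:
    i=cv2.imread(f"pics/{c}0.png")[:,:,::-1]
    o=[cen(capmask(i,np.array(u)*.64,13)) for u in l]; print(c,[(x[0].round(1).tolist(),x[1]) for x in o]); V[c]=(camera_params(c),o)
def f(v,cams):
    return np.concatenate([np.concatenate([hullstat(c,V[c][0],t,v[3])[0]-o[0] for t,o in zip(tops(v),V[c][1])]) for c in cams])
for cams in (["wrist"],["scene","side"],["wrist","scene","side"]):
    s=least_squares(f,[.613,.045,.15,0],args=(cams,),diff_step=1e-4,x_scale=[.01,.01,.01,.05]); print(cams,s.x.round(4),s.fun.round(1))
v=s.x
for t in tops(v): print(t.round(4), "origin z",(t-.116*axis(v[3])).round(4),hullstat("wrist",p,t,v[3])[1].round())
# tray wrist check: floor corners fit from scene/side
E
```

```text
[([147.0, 186.1], 1837.0), ([254.4, 183.9], 1853.5), ([360.7, 184.3], 1807.5)]
scene [([318.5, 187.4], 169.5), ([289.5, 200.1], 223.0), ([257.9, 216.5], 198.5)]
side [([254.4, 148.7], 79.0), ([277.8, 159.6], 104.0), ([303.6, 172.3], 120.0)]
['wrist'] [0.6049 0.0428 0.1553 0.0083] [ 0.  -0.5 -0.   0.9  0.  -0.5]
['scene', 'side'] [0.6059 0.0434 0.1518 0.0068] [-0.1 -0.2 -0.6  1.4 -0.  -0.1 -0.2 -0.3 -0.5 -0.1 -0.3 -0.5]
['wrist', 'scene', 'side'] [0.6053 0.0428 0.1533 0.008 ] [ 0.7 -0.6 -0.   0.8 -0.7 -0.5 -0.3 -0.5 -0.8  1.  -0.3 -0.4 -0.2 -0.6
 -0.5 -0.4 -0.2 -0.8]Traceback (most recent call last):
  File "<stdin>", line 15, in <module>
AttributeError: 'float' object has no attribute 'round'
```

The fits from all three cameras agree: the middle cap top is at about (0.605, 0.043, 0.154) with yaw about 0.008. The jar origin comes out at z ≈ 0.047, which is plausible. Now I'll twist-test the middle cap.

```bash
cat >> h.py <<'E'
YAW=.008; V0=np.array([.6050,.0428,.1543,YAW])
AX=axis(YAW)
def ttorque():
    f=R.from_quat(read_tcp_rot()).as_matrix()[:,2]; return float(np.dot(f,read_ft_torque()))
def test(i,name,sgn=1,effort=30):
    g=tops(V0)[i]-.010*AX
    move_ptp(g+.10*AX,ori(0,yaw=YAW)); movel(g+.03*AX,ori(0,yaw=YAW),speed=.12); 
    f0=np.array(read_ft_force()); movel(g,speed=.06)
    print("pos err",(np.array(read_eef_pos())-g).round(4),"dF",(np.array(read_ft_force())-f0).round(1))
    move_gripper(.03,effort); pause(.2)
    print("gap",read_finger_gap(),"F",np.round(read_ft_force()-f0,1),"t0",round(ttorque(),3))
    q=np.array(read_qpos()); r0=R.from_quat(read_tcp_rot())
    for k in range(1,5):
        qq=q.copy(); qq[6]+=sgn*k*np.radians(12); move_j(qq)
        print(k,"tz",round(ttorque(),3),"F",np.round(read_ft_force()-f0,1),"rot",np.round((r0.inv()*R.from_quat(read_tcp_rot())).as_rotvec(True),1))
    print(read_eef_pos(),read_time_s())
    im=read_camera("wrist"); cv2.imwrite(f"pics/{name}.png",cv2.resize(im[:,:,::-1],(800,600))[200:])
E
python3 - <<'E'
from h import *
test(1,"tB")
E
```

```text
pos err [-0.0001 -0.0002 -0.0004] dF [ 1.2  0.3 -0.1]
gap 0.04678241633403885 F [-2.3 -0.2  5.1] t0 0.006
1 tz -0.012 F [-1.6 -1.1  3.6] rot [ -0.   -0.  -11.8]
2 tz -0.044 F [-1.7  0.1  4.3] rot [ -0.   -0.  -23.7]
3 tz -0.011 F [-1.3 -0.5  3.6] rot [ -0.   -0.  -35.7]
4 tz -0.051 F [-1.9 -1.7  5. ] rot [ -0.    0.  -47.7]
[0.60917737 0.04246462 0.14566415] 7.1583
```

View pics/tB.png

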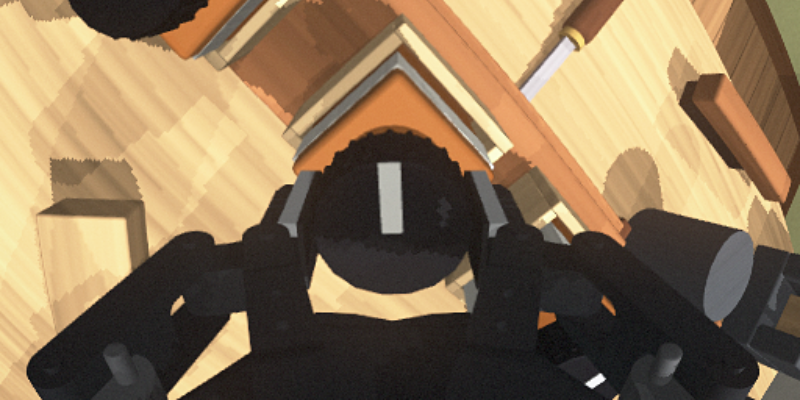

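The middle cap is the loose one. Its line turned about 48° with the tool while the jar body stayed square in the pocket, and the torque was only about 0.05 Nm. Next I'll grip harder, lift along the jar axis and carry it high to the tray.

```bash
python3 - <<'E'
from h import *
f0=np.array(read_ft_force())
move_gripper(.03,80); pause(.2); print("gap",read_finger_gap())
g=np.array(read_eef_pos()); o=read_tcp_rot()
movel(g+.012*AX,speed=.04); print("F",np.round(read_ft_force()-f0,1))
movel(g+.09*AX,speed=.08); print("F",np.round(read_ft_force()-f0,1))
movel(g+.09*AX+[-.03,0,.11],speed=.12)
print("q",np.round(read_qpos(),2),read_eef_pos())
tw=-np.radians(47.7); T=np.array([.451,-.340,.30])
best=None
for y in np.radians(np.arange(-90,91,10)):
    q=inverse_kinematics(T,ori(tw,0,y))
    if q is not None:
        d=np.abs(q-np.array(read_qpos())).max(); 
        if best is None or d<best[0]: best=(d,y,q)
print("best",best[0],np.degrees(best[1]),np.round(best[2],2)); y=best[1]
p0=np.array(read_eef_pos()); q0=read_tcp_rot()
move_ptp([p0[0],p0[1],.345],ori(tw,0,y*.0))
move_ptp([.451,-.340,.30],ori(tw,0,y)); pause(.3)
print(read_eef_pos(),"F",np.round(read_ft_force()-f0,1),"gap",read_finger_gap(),read_time_s(),np.degrees(y))
ims=[]
for c in ["wrist","scene","side"]:
    cv2.imwrite(f"pics/c_{c}.png",read_camera(c)[:,:,::-1])
s=cv2.imread("pics/c_side.png"); w=cv2.imread("pics/c_wrist.png")
cv2.imwrite("pics/carry.png",np.hstack([cv2.resize(w,(400,300)),cv2.resize(s,(400,300))]))
E
```

```text
gap 0.045762463920700505
F [ 2.8  2.1 -6.1]
F [ 2.3  2.2 -5.9]
q [-0.77 -0.16  0.53  2.04  0.22  0.85 -1.07] [0.54341357 0.04187014 0.33758065]
best 0.5155837943633066 -90.0 [-0.3   0.28  1.04  1.79 -0.26  1.22 -1.5 ]
[ 0.45168655 -0.33920279  0.29994546] F [ 1.6  2.5 -6.8] gap 0.04604796391738033 12.575 -90.0
```

View pics/carry.png

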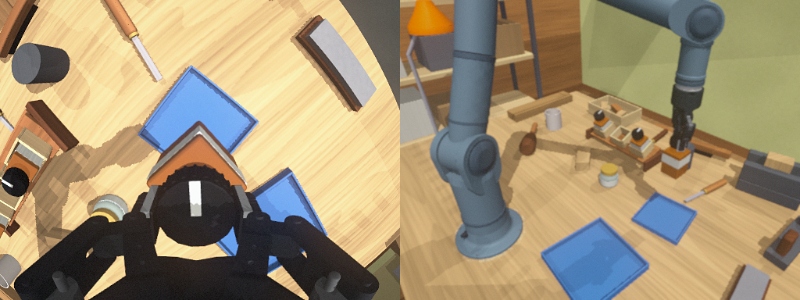

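The jar hangs from the cap, the other two jars are in the rack and the smaller tray is below. I'll overlay the predicted upright jar and tray outline to check tilt and target before lowering.

```bash
python3 - <<'E'
from h import *
t=np.array(read_eef_pos()); Rt=R.from_quat(read_tcp_rot()).as_matrix(); print(Rt[:,2].round(4))
jx=R.from_euler('z',-np.pi/2).as_matrix()
def box(h): return t+np.array([[a*.028,b*.028,h-.106] for a,b in [(1,1),(1,-1),(-1,-1),(-1,1)]])
d=np.array([.174,-.129])/np.hypot(.174,.129)*.1117; n=np.array([-d[1],d[0]]); c0=np.array([.451,-.340])
tr=np.array([[*(c0+s),.018] for s in (d,n,-d,-n)])
out=[]
for c in ["wrist","scene"]:
    im=cv2.resize(cv2.imread(f"pics/c_{c}.png"),(1024,768))
    for P,col in [(box(.0),(0,255,0)),(box(.076),(0,255,255)),(tr,(255,255,255))]:
        cv2.polylines(im,[(proj(c,P)*2).astype(np.int32)],True,col,1)
    u=(proj(c,t)[0]*2).astype(int) if c=="scene" else np.array([500,420])
    x=min(max(u[0]-200,0),624); y=min(max(u[1]-200,0),368)
    out.append(im[y:y+400,x:x+400])
cv2.imwrite("pics/ov.png",np.hstack(out))
E
```

```text
[ 0. -0. -1.]
```

View pics/ov.png

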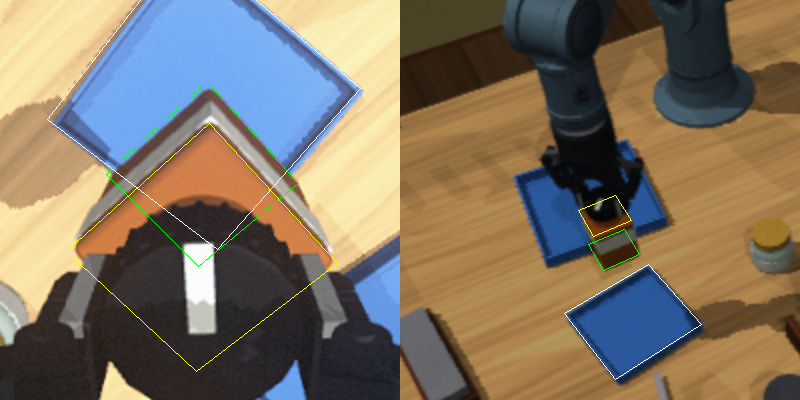

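The overlays match: the jar hangs upright to within about 2° and the tray outline fits. Now I'll lower it with a force check.

```bash
python3 - <<'E'
from h import *
movel([.451,-.340,.15],speed=.12); movel([.451,-.340,.118],speed=.04); pause(.3)
f0=read_ft_force()[2]; z=.118
while z>.104:
    z-=.0015; movel([.451,-.340,z],speed=.02); pause(.05); df=read_ft_force()[2]-f0
    if df>4: break
print("z",z,"dF",df)
o=read_finger_gap()
move_gripper(.055); pause(.3); move_gripper(.085); pause(.3)
movel([.451,-.340,.20],speed=.08); movel([.451-.10,-.340,.30],speed=.15); pause(.3)
print(read_eef_pos(),read_time_s())
P=[]
t=np.array([.451,-.340,.110])
for c in ["wrist","scene"]:
    im=read_camera(c)[:,:,::-1]; im=cv2.resize(im,(1024,768),interpolation=cv2.INTER_CUBIC)
    u=(proj(c,[.451,-.34,.06])[0]*2).astype(int); print(c,u)
    x=min(max(u[0]-200,0),624); y=min(max(u[1]-250,0),268); P.append(im[y:y+500,x:x+400])
cv2.imwrite("pics/end.png",np.hstack(P))
im=read_camera("scene"); cv2.imwrite("pics/endscene.png",cv2.resize(im[:,:,::-1],(800,600)))
E
```

```text
z 0.11049999999999999 dF 7.801917542598314
[ 0.35091958 -0.34007794  0.29997858] 21.55
wrist [391 217]
scene [314 465]
```

View pics/end.png

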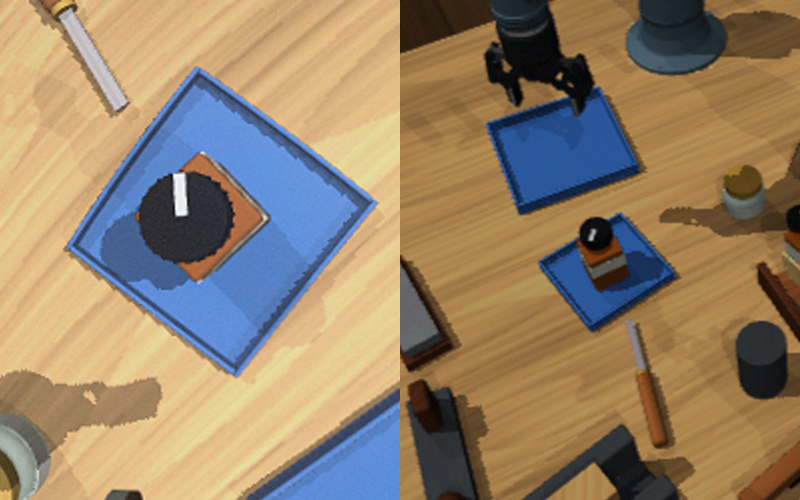

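View pics/endscene.png

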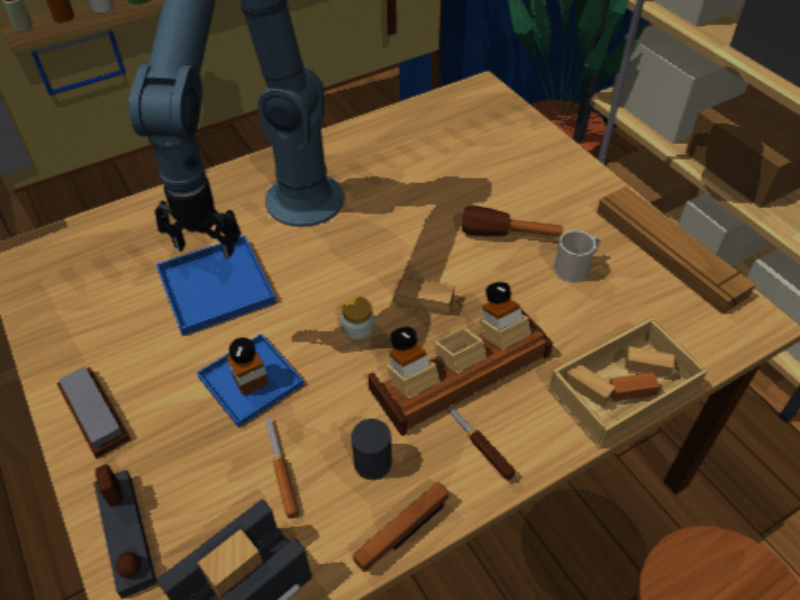

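The jar stands upright near the centre of the small tray, with its line turned toward a corner of the body, about 45°. The other two jars and the bystanders are where they were, and the gripper is clear. Handing in.

```bash
python3 -c "
from bench import *
print(read_finger_gap(),read_ft_force(),read_time_s()); print(sign_off())"
```

```text
0.08507639289053218 [ 0.2712978  -0.06131237  0.02666335] 21.7
the job is handed in; nothing more can be done
None
```

The loose-capped jar was in the middle pocket. It now stands upright on the floor of the small blue tray, and I handed the job in at 21.7 s; no verdict was reported.

- **Finding it:** I tested the middle cap first. Its line turned about 48° with the tool at only about 0.05 Nm, while the jar body stayed square in its pocket. I did not twist the other two caps.
- **Placing it:** I lifted the jar along its leaning axis, brought it upright and lowered it until the floor pushed back at about 8 N. The tool was then at z = 0.1105 m, matching the expected jar height, so there was no drop.
- **Last checks:** The end pictures show the jar upright near the tray's centre with its line still about 45° off the jar's x. The other two jars are in the rack and the bystanders look unmoved by eye. The gripper is open and clear, with force readings near zero. No check failed or disagreed.

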